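# Inspect an eyelet die with a loupe at its focal height

### The arm

A 6-joint arm with a two-finger parallel gripper is mounted at the origin on a cart in front of the work surface, level with it; the furniture and walls round the work are solid. World frame = base frame: x ahead of the robot, y to its left, z up, the work surface at z = 0. Lengths are in m, angles in rad, forces in N, time in s.
With the tool pointing down it reaches from about 0.35 to 0.775 m from the base axis. Payload 5.5 kg.
Tool frame: the origin (TCP) lies between the finger pads; the fingertips stand 19 mm ahead of it and the grasp point (between the pads) is the TCP; z points along the fingers, x is the direction in which the jaws open and shut, and the axes are right-handed (so a half turn about z gives the same grasp; the last joint's range is limited). The gripper opens to 85 mm and grips with 20 to 120 N. Pads are 22 mm wide; open, the fingers measure 114 mm over their backs; the gripper's body (76 mm by 85 mm) begins 54 mm behind the grasp point. The pads swing forward as they close: fully open they stand 13 mm farther back than shut.
Start: joints at [-1.397, 0.313, 0.046, 1.304, 0, 1.431], TCP at [0.177, -0.547, 0.25] pointing down, gripper open.
Joint ranges: [-2.76, 2.76], [-0.86, 1.69], [-1.03, 1.26], [-2.2, 2.34], [-1.47, 1.5], [-3.14, 3.14]. Speed limits (rad/s): [2.57, 2.57, 3.14, 3.14, 3.14, 3.14].

### API

Orientations are given as a unit quaternion [w, x, y, z].
In Python, from workcell import env gives the robot as it stands. The module is installed in compiled form; this text tells all that it offers.
- The arm moves only by the tool carry_out, never from a script. Its argument "steps" is a list of rows, each a list of 7 numbers: the gripper command: -1 is shut, 1 is fully open, values between are in proportion, then the shift along the tool's x, y, z in m, then the turn, a rotation vector about the tool's x, y, z in rad. A call has 1 to 20 rows; each row shifts and turns the commanded pose from where the row before left it, along the tool's axes as they then stand; what a row does not reach is not made up. A row lasts 1/8 s, in which the tool goes at most 62.5 mm and 10.7 degrees, less where a joint would pass 70% of its speed; a pose out of reach is approached as far as the arm can. A call with a gripper value outside its range is refused whole. The fingers move at their own pace and stop on an object; "grip_force" is the grip in N (left out, the last holds). Time passes only in rows, so rows that do not move let the fingers close. It gives the time, the measured TCP pose, the force and the opening at its end, in the units of the state.
- env.get_state(): the state, without advancing time (a new reading comes with each control period).
- env.read_camera(name): name is "scene" or "top" or "wrist"; returns a dict with "color" (384x512x3 uint8, red, green, blue), "K" (3x3 intrinsics, pixels), "R" (3x3) and "t" (3): a world point X has camera coordinates R X + t. Camera axes: x right, y down, z forward; pixel columns grow to the right and rows downward; lengths in m; the calibration is good to about 2 mm. The wrist camera is an equidistant fisheye: a pixel r from the principal point sees the ray r / f radians off the axis. A picture is of the moment at which its call begins. There is no depth.
- env.hand_in(): hands the job in, once; it reports no verdict.
The state is a dict: "clock": time; "joint_pos": joint angles; "qvel": joint speeds; "tau": joint torques, N m; "tcp_pos": TCP position; "orientation": TCP orientation; "wrist_force": force on the tool from outside, world axes, zero at the start; "ft_torque": the same for the moment, N m; "finger_gap": finger opening in m.
Only numpy, scipy, OpenCV 4.12 (cv2) and the standard library are available. Lean on these libraries where they do the work, as an engineer would, in place of code of your own. Each camera call takes 0.05 s, during which the arm holds its last target. There are 200 camera calls.

### The job

First lift the loose lid off the inspection dish by its knob and set it down gently, flat and centred on the leather pad, and let go of it. Then take the loupe by its handle and hold it level over the little steel die in the dish, the lens centred on the die and at the height of the brass disc on the height gauge; do not shift the die, the gauge or the other things on the bench. Finish while still holding the loupe there, motionless in the air.

Things in the scene. Friction and masses are not known exactly. Their poses are not given: they have to be found in the camera images.
- stand: Inspection stand, fixed; place and yaw vary. Wooden plate 240 x 112 x 10 mm (x -52 to 188 mm) with an open aluminium dish at the origin (on the bench, under the dish's centre; z up) and a height gauge at x = +140 mm. Dish: outer diameter 100, wall 4, inner floor at z = 15, rim at z = 40 mm. Gauge: 20 mm steel tube, 26 mm collar up to z = 98 mm, rod and disc above.
- gauge_disc (a point): Centre of the brass disc (34 mm across, 4 mm thick, level) on top of the 12 mm rod of the height gauge. Its height, different each time (118 to 163 mm above the bench), marks the focal height at which the lens belongs. The rod slides stiffly (about 15 N) and must not be pushed.
- die_centre (a point): Centre, half-way up, of the steel eyelet die: a stepped disc, 30 mm across at the foot, 18 mm at the top, 14 mm high, 60 g. It stands loose on the dish's floor, up to 25 mm from the dish's centre, hidden under the lid at first.
- lid_knob (a point): Centre of the dark wooden knob (24 mm across, 20 mm high) of the loose aluminium lid, 28 mm above the lid's underside; z is the lid's up axis. The lid is a 106 mm disc, 5 mm thick, with an 82 mm spigot reaching 4 mm below it into the dish with 5 mm play; total height 38 mm, about 120 g. At first it lies on the dish's rim.
- pad_top (a point): Top, at the middle, of the round brown leather pad (85 x 99 mm, 9 mm high), fixed flat on the bench to one side of the stand: the place for the lid. z up. Which side has the pad and which the loupe changes.
- lens_centre (a point): Centre of the loupe's lens. The loupe is a black open barrel, 56 mm diameter, 32 mm high, with a level wooden side handle; about 70 g, most of it in the barrel. It stands upright on the bench at first, the lens centre 22 mm up. z is the lens axis (up); the handle runs out along -x.
- handle_grip (a point): Middle of the loupe's handle, 68 mm from the lens centre along the loupe's -x axis and at the same height as the lens centre (22 mm above the bench at first). The handle is a straight bar 14 mm wide (along y) and 16 mm high, free from 38 to 110 mm from the lens axis. Axes as those of the lens.
- lid: The lid; origin at the centre of the underside of its spigot, z up.
- loupe: The loupe; origin under the lens at the barrel's lower edge, axes as those of the lens.
- loupe_handle: The loupe's handle, rigidly part of the loupe; its origin and axes are those of the loupe.
- wax_tin_mid (a point): Centre of a round open tin of wax, 62 mm across, 19 mm high; a bystander, loose.
- peg_mid (a point): Centre of a turned wooden peg standing on the bench, 29 mm thick, 75 mm high; a bystander, loose.
- wax_block_mid (a point): Centre of a small block of beeswax, 34 x 49 x 20 mm; a bystander, loose.
Mind the look-alikes: they are no part of the job. Of the things that look like the lid, the larger one is meant.

How it is judged:
On the way, in this order (a step that is already met when the one before it is completed fails the run):
1. the lid has been set flat on the leather pad and let go (horizontal distance between lid_knob and pad_top below 0.035 m and height (world z) of lid_knob between 0.03 and 0.046 m and angle between lid_knob's own z axis and vertical below 0.1 rad and contact force between the fingers and lid below 0.1 N and linear speed of lid below 0.03 m/s), for 0.2 s.
2. the loupe has been lifted by its handle (height (world z) of lens_centre above 0.06 m and contact force between the fingers and loupe_handle above 0.5 N), for 0.2 s.
At the end, for the whole second after the job is handed in: Lid released, flat on the pad, within 35 mm of its centre. Loupe held in the air by its handle, at rest: lens within 12 mm of the die horizontally, within 8 mm of the gauge disc's height, level within 0.12 rad. Die moved under 10 mm, gauge disc under 8 mm, bystanders under 30 mm (all of step 1 and horizontal distance between lens_centre and die_centre below 0.012 m and z of lens_centre in the frame of gauge_disc between -0.008 and 0.008 m and angle between lens_centre's own z axis and vertical below 0.12 rad and contact force between the fingers and loupe_handle above 0.5 N and linear speed of loupe below 0.02 m/s and contact force between loupe and stand below 0.05 N and contact force between loupe and lid below 0.05 N and distance of die_centre from where it was at the start of the episode below 0.01 m and distance of gauge_disc from where it was at the start of the episode below 0.008 m and distance of each of wax_tin_mid, peg_mid, wax_block_mid from where it was at the start of the episode below 0.03 m); the arm keeps its last pose, push and grip.
It fails at once if the lid is dropped or thrown (faster than 0.6 m/s while out of the fingers) (contact force between the fingers and lid below 0.05 N and linear speed of lid above 0.6 m/s).
It fails at once if the die is shifted by more than 10 mm (distance of die_centre from where it was at the start of the episode above 0.01 m).
It fails at once if the gauge's height is changed by more than 8 mm (distance of gauge_disc from where it was at the start of the episode above 0.008 m).
It fails at once if a bystander is shifted by more than 30 mm (distance of any of wax_tin_mid, peg_mid, wax_block_mid from where it was at the start of the episode above 0.03 m).
It also fails if it takes over 59 s, if anything falls off the work surface, if the arm or the gripper's body presses on something with over 40 N, if the wrist force passes 120 N, or if a joint passes its speed limit or range.

## Working session

There is one attempt and no reset: what is moved stays moved. The work goes in short steps, Python scripts to look and compute and a tool call to move; the robot and the scene stay as the last step left them, time stands still between calls to the robot, and variables do not carry over. Pictures are saved under pics/ and viewed, about 8 in all and at most 12, crops included, and the job is handed in when it is done.

Besides the shell and the picture viewer there is one more tool, called after ">>>" as name(argument=value, ...) on one line, values as JSON. carry_out: Moves the arm, as the interface text tells. Its arguments: {"type":"object","properties":{"steps":{"type":"array","items":{"type":"array","items":{"type":"number"}}},"grip_force":{"type":"number"}},"required":["steps"]}

```bash
mkdir -p pics
cat > h.py <<'E'
import numpy as np, cv2
from workcell import env
def grab(n,f=None):
    c=env.read_camera(n)
    if f: cv2.imwrite('pics/'+f,c['color'][:,:,::-1])
    return c
def ray(c,u,v,fish=False):
    K,R,t=map(np.array,(c['K'],c['R'],c['t']))
    x=(u-K[0,2])/K[0,0]; y=(v-K[1,2])/K[1,1]
    if fish:
        r=np.hypot(x,y); s=np.sin(r)/max(r,1e-9); d=np.array([x*s,y*s,np.cos(r)])
    else: d=np.array([x,y,1.])
    return -R.T@t, R.T@d
def onz(c,u,v,z,fish=False):
    o,d=ray(c,u,v,fish); return o+d*(z-o[2])/d[2]
def tri(*rs):
    A=0;b=0
    for o,d in rs:
        d=d/np.linalg.norm(d);P=np.eye(3)-np.outer(d,d);A=A+P;b=b+P@o
    return np.linalg.solve(A,b)
def proj(c,X,fish=False):
    K,R,t=map(np.array,(c['K'],c['R'],c['t'])); p=R@np.array(X)+t
    if fish:
        h=np.hypot(p[0],p[1]);a=np.arctan2(h,p[2]);q=p[:2]/max(h,1e-9)*a
    else: q=p[:2]/p[2]
    return K[0,0]*q[0]+K[0,2],K[1,1]*q[1]+K[1,2]
E
python3 - <<'E'
from h import *
a=grab('scene','s0.png');b=grab('top','t0.png')
for c in(a,b): print(np.round(c['K'],1).tolist(),np.round(-np.array(c['R']).T@c['t'],3),np.round(c['R'],2).tolist())
print(env.get_state())
E
```

```text
[[444.5, 0.0, 251.9], [0.0, 444.5, 190.9], [0.0, 0.0, 1.0]] [ 1.219 -0.607  0.758] [[0.75, 0.66, -0.02], [0.35, -0.42, -0.84], [-0.56, 0.62, -0.55]]
[[499.5, 0.0, 262.9], [0.0, 499.5, 194.4], [0.0, 0.0, 1.0]] [0.435 0.126 1.471] [[-0.0, -1.0, -0.01], [-1.0, 0.01, -0.08], [0.08, 0.01, -1.0]]
{'clock': 0.1, 'joint_pos': array([-1.39657887e+00,  3.13931786e-01,  4.50772256e-02,  1.30359030e+00,
        3.96377354e-05,  1.43118021e+00]), 'qvel': array([ 4.00442632e-04, -1.96501492e-03,  1.99414973e-03,  1.05883468e-04,
       -6.91393896e-04, -3.93964557e-05]), 'tau': array([ 1.79032126e-03, -4.81724668e+01,  2.99245191e+01,  1.27069774e-02,
       -2.01865191e-04,  1.30787029e-05]), 'tcp_pos': array([ 0.17742486, -0.54649421,  0.24948804]), 'orientation': array([-5.86930165e-04,  8.08920981e-01, -5.87916803e-01, -5.79072512e-04]), 'wrist_force': array([-0.84198723,  0.0189628 , -0.18520885]), 'ft_torque': array([-0.01574113, -0.08176337, -0.06173141]), 'finger_gap': 0.08510244503563302}
```

View pics/t0.png

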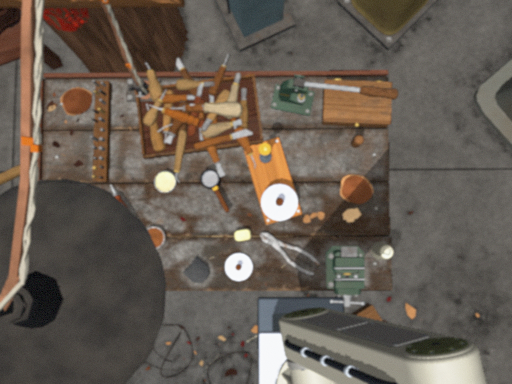

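View pics/s0.png

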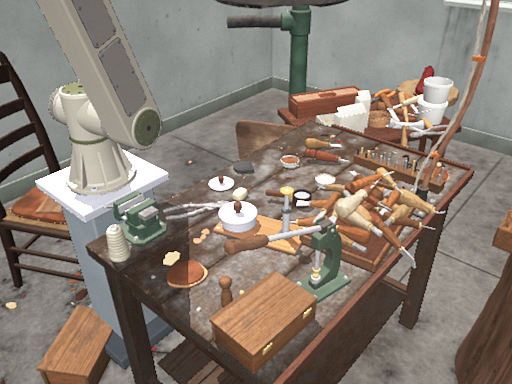

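The top view shows the lidded dish at (280,202), the gauge disc at (265,150), the loupe at (210,178) with its handle towards (226,208), the pad probably at (356,189), and the small decoy lid at (238,267). The scene view agrees: lid at (238,215), disc at (287,190), pad at (187,273).

Run:
```python
from h import *
a=grab('scene');b=grab('top')
for n,u,v,z in [('lid',280,202,.045),('disc',265,150,.14),('loupe',210,178,.035),('hend',226,209,.025),('pad',356,189,.009),('peg',358,138,.075),('decoy',238,267,.03),('tan tin?',164,181,.019),('block',242,235,.02)]:
    print(n,np.round(onz(b,u,v,z),3))
print('disc tri',tri(ray(b,265,150),ray(a,287,190)))
print('pad scene',onz(a,187,273,.009),'knob scene',onz(a,238,206,.064))
# crops
t=cv2.resize(b['color'][120:225,145:390],None,fx=3.2,fy=3.2,interpolation=cv2.INTER_CUBIC)
s=cv2.resize(a['color'][165:300,150:350],None,fx=3.2*1.22,fy=3.2*1.22,interpolation=cv2.INTER_CUBIC)[:,:784]
cv2.imwrite('pics/c1.png',t[:,:,::-1]);cv2.imwrite('pics/c2.png',s[:,:,::-1])
# masks
hs=cv2.cvtColor(b['color'],cv2.COLOR_RGB2HSV)
for n,(u,v) in dict(lid=(280,202),disc=(265,150),loupe=(210,178),pad=(356,189)).items():
    print(n,[hs[v+dv,u+du].tolist() for du,dv in((0,0),(8,0),(-8,0),(0,8),(0,-8),(14,0))])
```

```text
lid [0.524 0.097 0.045]
disc [0.659 0.138 0.14 ]
loupe [0.596 0.299 0.035]
hend [0.506 0.253 0.025]
pad [ 0.564 -0.127  0.009]
peg [ 0.702 -0.124  0.075]
decoy [0.339 0.218 0.03 ]
tan tin? [0.59  0.435 0.019]
block [0.431 0.207 0.02 ]
disc tri [0.65891772 0.1391211  0.14901576]
pad scene [ 0.57175978 -0.13086192  0.009     ] knob scene [0.52933028 0.09708269 0.064     ]
lid [[12, 183, 131], [105, 4, 251], [110, 3, 250], [110, 3, 250], [111, 25, 217], [100, 3, 251]]
disc [[26, 117, 242], [15, 162, 230], [15, 169, 219], [106, 24, 119], [18, 172, 226], [15, 172, 222]]
loupe [[120, 4, 193], [140, 6, 120], [105, 3, 149], [113, 6, 159], [101, 17, 123], [10, 71, 83]]
pad [[10, 162, 104], [14, 174, 88], [10, 158, 168], [10, 171, 94], [11, 161, 154], [13, 160, 94]]
```

View pics/c1.png

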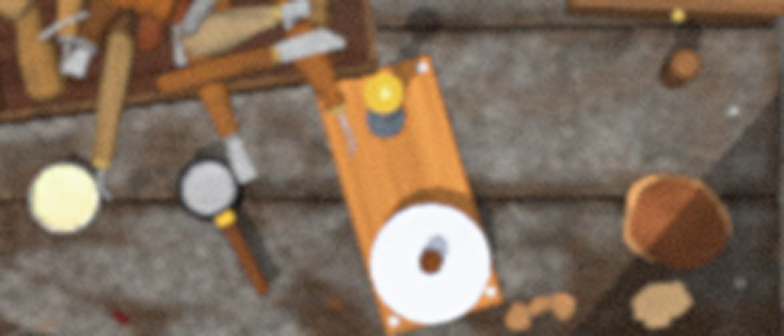

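View pics/c2.png

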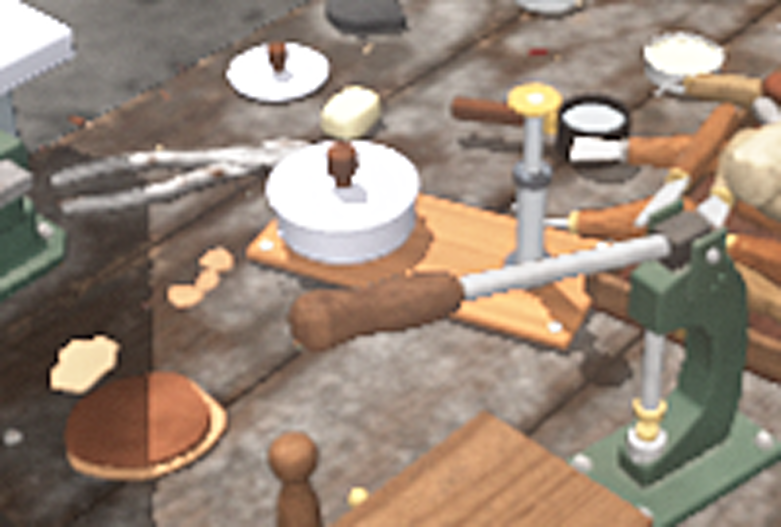

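Heights and spacing agree: dish to gauge measures 0.139 m against 0.140 given, and the disc is about 0.149 m up. I turn the tool so that tool x is world y and tool y is world x, then go over the lid.

>>> carry_out(steps=[[1,0,0,0,0,0,-0.1767],[1,0,0,0,0,0,-0.1767],[1,0,0,0,0,0,-0.1767],[1,0,0,0,0,0,-0.1767],[1,0,0,0,0,0,-0.1767],[1,0,0,0,0,0,-0.1767],[1,0,0,0,0,0,-0.1767],[1,0,0,0,0,0,-0.1767],[1,0,0,0,0,0,-0.1767],[1,0,0,0,0,0,-0.1767],[1,0,0,0,0,0,-0.1767],[1,0,0,0,0,0,-0.1767],[1,0,0,0,0,0,-0.1767],[1,0,0,0,0,0,-0.1767],[1,0,0,0,0,0,-0.1767],[1,0,0,0,0,0,-0.1767],[1,0.05,0.027,0,0,0,0],[1,0.05,0.027,0,0,0,0]])

```text
clock: 2.45
tcp_pos: [0.2317, -0.4461, 0.2497]
orientation: [-0.0, 0.708, 0.706, 0.0]
wrist_force: [0.8, -0.4, 0.6]
finger_gap: 0.0854
```

>>> carry_out(steps=[[1,0.053,0.029,0,0,0,0],[1,0.053,0.029,0,0,0,0],[1,0.053,0.029,0,0,0,0],[1,0.053,0.029,0,0,0,0],[1,0.053,0.029,0,0,0,0],[1,0.053,0.029,0,0,0,0],[1,0.053,0.029,0,0,0,0],[1,0.053,0.029,0,0,0,0],[1,0.053,0.029,0,0,0,0],[1,0.053,0.029,0,0,0,0],[1,0,0,0,0,0,0],[1,0,0,0,0,0,0]])

```text
clock: 3.95
tcp_pos: [0.5214, 0.083, 0.2498]
orientation: [-0.0, 0.707, 0.707, -0.001]
wrist_force: [0.1, -0.8, -0.0]
finger_gap: 0.0852
```

Run:
```python
from h import *
w=grab('wrist','w1.png');s=env.get_state()
print(s['tcp_pos'],s['orientation'],s['joint_pos'].round(2))
print(np.round(w['K'],1).tolist(),np.round(-np.array(w['R']).T@w['t'],3))
for X in((.526,.097,.064),(.659,.138,.149),(.596,.299,.022),(.566,-.129,.009)):print(X,proj(w,X,True))
```

```text
[0.52128495 0.08228598 0.25002497] [-1.96176089e-04  7.07466628e-01  7.06746549e-01 -4.98432638e-04] [ 0.    0.22 -0.08  1.27 -0.    0.01]
[[297.3, 0.0, 258.6], [0.0, 297.3, 190.8], [0.0, 0.0, 1.0]] [0.448 0.082 0.374]
(0.526, 0.097, 0.064) (np.float64(272.4322188077806), np.float64(177.72922523775534))
(0.659, 0.138, 0.149) (np.float64(313.62256596106715), np.float64(326.8149679019037))
(0.596, 0.299, 0.022) (np.float64(412.30304391218556), np.float64(220.09289766797764))
(0.566, -0.129, 0.009) (np.float64(109.07818877260598), np.float64(196.6791302353108))
```

View pics/w1.png

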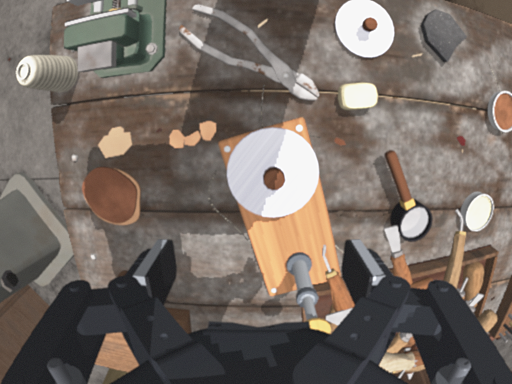

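The wrist view shows the knob at (274,178), the pad at about (111,196), the loupe barrel at about (411,220) with its handle end at (391,153), and the gauge disc at about (320,326). All match the predictions. Next I refine with masks.

Run:
```python
from h import *
w=grab('wrist');hs=cv2.cvtColor(w['color'],cv2.COLOR_RGB2HSV)
def blob(m,box,z,name):
    x0,y0,x1,y1=box;k=np.zeros(m.shape,np.uint8);k[y0:y1,x0:x1]=m[y0:y1,x0:x1]
    n,l,s,c=cv2.connectedComponentsWithStats(k);i=1+np.argmax(s[1:,4])
    cn=max(cv2.findContours((l==i).astype(np.uint8),0,2)[0],key=cv2.contourArea)
    p=np.array([onz(w,*q,z,True) for q in cn[:,0].astype(float)])
    (cx,cy),r=cv2.minEnclosingCircle((p[:,:2]*1000).astype(np.float32))
    m_=cv2.moments((p[:,:2]*1e3).astype(np.float32).reshape(-1,1,2))
    print(name,s[i],'centroid',round(m_['m10']/m_['m00'],1),round(m_['m01']/m_['m00'],1),'circ',cx,cy,r)
H,S,V=hs[...,0],hs[...,1],hs[...,2]
u8=lambda m:m.astype(np.uint8)
blob(u8((S<60)&(V>140)),(222,122,325,222),.045,'lid')
blob(u8((S>90)&(V<190)),(262,164,287,192),.064,'knob')
blob(u8((S>110)&(V<200)&(H<20)),(75,160,150,230),.009,'pad')
blob(u8((S<80)&(V<70)),(385,195,437,245),.03,'barrel')
blob(u8((S>120)&(V<170)),(380,145,410,203),.022,'handle')
# handle axis from mask
m=np.zeros(H.shape,bool);m[148:200,380:412]=((S>120)&(V<170))[148:200,380:412]
n,l,s,c=cv2.connectedComponentsWithStats(u8(m));i=1+np.argmax(s[1:,4]);ys,xs=np.where(l==i)
p=np.array([onz(w,x,y,.022,True)[:2] for x,y in zip(xs,ys)]);print(cv2.fitLine(p.astype(np.float32),cv2.DIST_L2,0,.01,.01).ravel(), p.min(0),p.max(0))
```

```text
lid [ 227  127   93   91 6210] centroid 525.7 98.6 circ 525.5707397460938 99.70197296142578 54.68186950683594
knob [265 168  20  21 331] centroid 526.7 98.5 circ 526.745361328125 98.43508911132812 11.557153701782227
pad [  83  167   54   56 2250] centroid 563.3 -128.9 circ 562.8406372070312 -129.7519073486328 45.37184143066406
barrel [386 200  46  41 464] centroid 591.3 284.3 circ 591.069580078125 288.0068054199219 41.02986145019531
handle [387 151  23  52 406] centroid 533.2 266.9 circ 534.6220092773438 265.3202209472656 37.430946350097656
[0.87804013 0.47858706 0.53222173 0.26646936] [0.5000767  0.24583057] [0.56493126 0.29016206]
```

Knob at (0.5265, 0.0985), radius 11.6 mm (12 given). Descend to TCP z = 0.070 and grip.

>>> carry_out(steps=[[1,0.016,0.005,0.04,0,0,0],[1,0,0,0.05,0,0,0],[1,0,0,0.05,0,0,0],[1,0,0,0.03,0,0,0],[1,0,0,0.01,0,0,0],[1,0,0,0,0,0,0],[-1,0,0,0,0,0,0],[-1,0,0,0,0,0,0],[-1,0,0,0,0,0,0],[-1,0,0,0,0,0,0],[-1,0,0,0,0,0,0],[-1,0,0,0,0,0,0],[-1,0,0,0,0,0,0],[-1,0,0,0,0,0,0]], grip_force=35)

```text
clock: 5.8
tcp_pos: [0.5273, 0.099, 0.071]
orientation: [0.0, 0.707, 0.707, 0.0]
wrist_force: [-0.5, -0.4, 5.6]
finger_gap: 0.0226
```

>>> carry_out(steps=[[-1,0,0,-0.005,0,0,0],[-1,0,0,-0.01,0,0,0],[-1,0,0,-0.03,0,0,0],[-1,0,0,-0.04,0,0,0],[-1,0,0,-0.025,0,0,0],[-1,-0.018,0.002,0,0,0,0],[-1,-0.03,0.005,0,0,0,0],[-1,-0.03,0.005,0,0,0,0],[-1,-0.03,0.005,0,0,0,0],[-1,-0.03,0.005,0,0,0,0],[-1,-0.03,0.005,0,0,0,0],[-1,-0.03,0.005,0,0,0,0],[-1,-0.02,0.004,0,0,0,0],[-1,-0.01,0,0,0,0,0],[-1,0,0,0,0,0,0],[-1,0,0,0,0,0,0]])

```text
clock: 7.8
tcp_pos: [0.5625, -0.1284, 0.1802]
orientation: [-0.0, 0.707, 0.707, 0.0]
wrist_force: [-1.0, 0.1, -2.0]
finger_gap: 0.0227
```

Run:
```python
from h import *
w=grab('wrist');a=grab('scene');s=env.get_state();print(s['tcp_pos'],s['finger_gap'],s['wrist_force'])
A=cv2.resize(a['color'],(400,300));W=cv2.resize(w['color'],(400,300))
cv2.imwrite('pics/m1.png',np.hstack([W,A])[:,:,::-1])
```

```text
[ 0.56265324 -0.12827575  0.18039203] 0.02300452884632276 [ 0.1395697   0.42322286 -1.16980992]
```

View pics/m1.png

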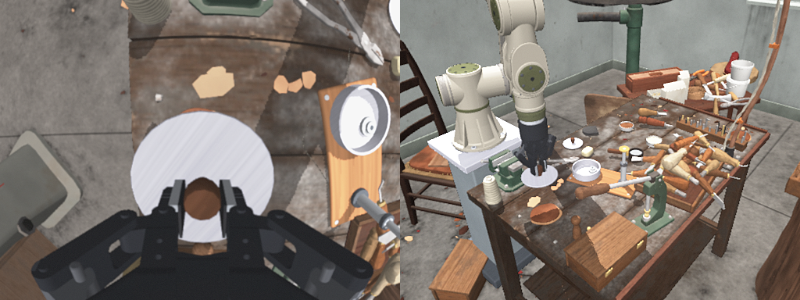

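The lid is gripped level over the pad, and the open dish shows the die at about (367,127) of the left half. Lower, ending slowly.

>>> carry_out(steps=[[-1,0,0,0.03,0,0,0],[-1,0,0,0.04,0,0,0],[-1,0,0,0.03,0,0,0],[-1,0,0,0.02,0,0,0],[-1,0,0,0.008,0,0,0],[-1,0,0,0.003,0,0,0],[-1,0,0,0.002,0,0,0],[-1,0,0,0.001,0,0,0],[-1,0,0,0,0,0,0],[-1,0,0,0,0,0,0]])

```text
clock: 9.15
tcp_pos: [0.5629, -0.1293, 0.0466]
orientation: [0.0, 0.707, 0.707, 0.0]
wrist_force: [0.2, 0.1, -1.9]
finger_gap: 0.0229
```

>>> carry_out(steps=[[-1,0,0,0.001,0,0,0],[-1,0,0,0.001,0,0,0],[-1,0,0,0,0,0,0],[-1,0,0,0,0,0,0]])

```text
clock: 9.65
tcp_pos: [0.5627, -0.1292, 0.0443]
orientation: [-0.0, 0.707, 0.707, -0.0]
wrist_force: [-0.1, -0.3, -1.4]
finger_gap: 0.0226
```

>>> carry_out(steps=[[-1,0,0,0.001,0,0,0],[-1,0,0,0.0005,0,0,0],[-1,0,0,0,0,0,0],[-1,0,0,0,0,0,0]])

```text
clock: 10.15
tcp_pos: [0.5628, -0.1293, 0.0438]
orientation: [0.0, 0.707, 0.707, 0.0]
wrist_force: [-2.0, 0.2, 5.9]
finger_gap: 0.0228
```

Contact at the expected height. Release and retreat.

>>> carry_out(steps=[[-0.3,0,0,0,0,0,0],[0,0,0,0,0,0,0],[0.3,0,0,0,0,0,0],[0.3,0,0,0,0,0,0],[0.3,0,0,0,0,0,0],[0.3,0,0,0,0,0,0],[0.3,0,0,-0.02,0,0,0],[0.3,0,0,-0.04,0,0,0],[0.3,0,0,-0.05,0,0,0],[0.3,0,0,-0.05,0,0,0],[0.3,0,0,-0.046,0,0,0],[0.3,0.05,-0.005,0,0,0,0],[0.3,0.05,-0.005,0,0,0,0],[0.3,0.05,-0.005,0,0,0,0],[0.3,0.05,-0.005,0,0,0,0],[0.3,0.05,-0.005,0,0,0,0],[0.3,0.05,-0.005,0,0,0,0],[0.3,0,0,0,0,0,0],[0.3,0,0,0,0,0,0]])

```text
clock: 12.52
tcp_pos: [0.5328, 0.1708, 0.2487]
orientation: [0.0, 0.707, 0.707, -0.0]
wrist_force: [0.3, 0.3, 0.1]
finger_gap: 0.056
```

Run:
```python
from h import *
w=grab('wrist','w2.png');s=env.get_state();print(s['tcp_pos'])
for X in((.563,-.129,.037),(.526,.0985,.02),(.596,.299,.022),(.533,.267,.022),(.659,.138,.149)):print(X,proj(w,X,True))
```

```text
[0.53297383 0.1702105  0.24866945]
(0.563, -0.129, 0.037) (np.float64(49.14173256136641), np.float64(192.52436641158596))
(0.526, 0.0985, 0.02) (np.float64(200.17129652888525), np.float64(160.03245327640775))
(0.596, 0.299, 0.022) (np.float64(356.7783349206398), np.float64(213.82944734308933))
(0.533, 0.267, 0.022) (np.float64(337.2471066411795), np.float64(166.37851097160467))
(0.659, 0.138, 0.149) (np.float64(225.8827626647315), np.float64(320.0253331207743))
```

View pics/w2.png

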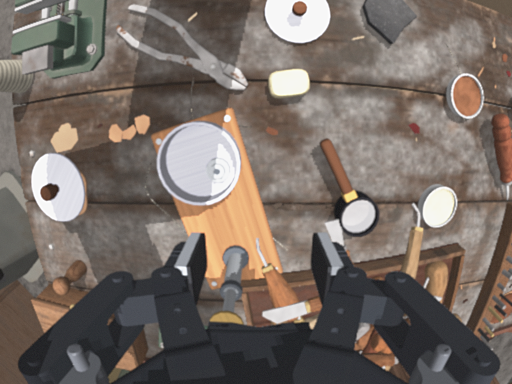

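The lid sits on the pad with its knob at (49,192), exactly as predicted. The die shows at (217,172) in the dish, and the loupe handle runs from (326,143) to (348,195), its barrel at (356,213).

Run:
```python
from h import *
w=grab('wrist');hs=cv2.cvtColor(w['color'],cv2.COLOR_RGB2HSV);H,S,V=[hs[...,i] for i in range(3)]
print('die',onz(w,217,172,.029,True))
g=cv2.cvtColor(w['color'],cv2.COLOR_RGB2GRAY)[150:195,195:240]
cv2.imwrite('pics/d.png',cv2.resize(g,None,fx=12,fy=12,interpolation=cv2.INTER_CUBIC))
m=np.zeros(H.shape,np.uint8);m[133:194,312:356]=((S>110)&(V<190))[133:194,312:356]
n,l,s,c=cv2.connectedComponentsWithStats(m);i=1+np.argmax(s[1:,4]);ys,xs=np.where(l==i);print(s[i])
p=np.array([onz(w,x,y,.026,True)[:2] for x,y in zip(xs,ys)])
L=cv2.fitLine(p.astype(np.float32),cv2.DIST_L2,0,.01,.01).ravel();print(L,np.degrees(np.arctan2(L[1],L[0])))
t=(p-L[2:])@L[:2];e0=L[2:]+L[:2]*np.percentile(t,[1])[0];print('far end',e0,'len',np.ptp(t))
k=np.zeros(H.shape,np.uint8);k[188:240,330:385]=((V<75))[188:240,330:385]
n,l,s,c=cv2.connectedComponentsWithStats(k);i=1+np.argmax(s[1:,4]);cn=cv2.findContours((l==i).astype(np.uint8),0,2)[0][0]
e=cv2.fitEllipse(cv2.convexHull(cn));print('barrel',s[i],e,onz(w,*e[0],.022,True))
```

```text
die [0.53919324 0.11962182 0.029     ]
[321 139  33  55 579]
[0.8812351  0.47267818 0.5322797  0.26462865] 28.208284
far end [0.50128481 0.24800358] len 0.0734740692127484
barrel [330 191  55  45 540] ((356.13873291015625, 212.2748565673828), (44.52725601196289, 55.55593490600586), 86.47050476074219) [0.59412957 0.29719172 0.022     ]
```

View pics/d.png

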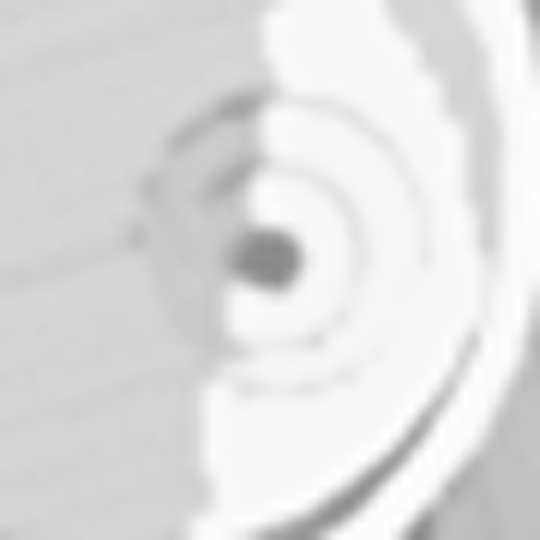

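Die hole at (217.2,171.5), giving a die centre of about (0.539, 0.120). Handle yaw is 28.2° and the lens about (0.596, 0.2985). I grip about 62 mm from the lens, at (0.541, 0.269).

>>> carry_out(steps=[[0.3,0.05,0.004,0,0,0,0],[0.3,0.049,0.004,0,0,0,0],[0.3,0,0,0,0,0,-0.164],[0.3,0,0,0,0,0,-0.164],[0.3,0,0,0,0,0,-0.164],[0.3,0,0,0.05,0,0,0],[0.3,0,0,0.05,0,0,0],[0.3,0,0,0.05,0,0,0],[0.3,0,0,0,0,0,0],[0.3,0,0,0,0,0,0]])

```text
clock: 13.88
tcp_pos: [0.5423, 0.2693, 0.1005]
orientation: [0.001, 0.514, 0.858, 0.001]
wrist_force: [1.4, 0.0, 0.4]
finger_gap: 0.0557
```

Run:
```python
from h import *
w=grab('wrist','w3.png');s=env.get_state();print(s['tcp_pos'],s['orientation'])
for X in((.596,.2985,.022),(.5414,.2692,.022),(.501,.248,.022),(.539,.12,.029)):print(X,proj(w,X,True))
```

```text
[0.54294615 0.26976549 0.10133498] [0.00128858 0.51432905 0.85759077 0.00143161]
(0.596, 0.2985, 0.022) (np.float64(259.8940527361209), np.float64(278.34241108546496))
(0.5414, 0.2692, 0.022) (np.float64(259.908762769925), np.float64(206.48538173822692))
(0.501, 0.248, 0.022) (np.float64(260.49516729987704), np.float64(143.66888664904275))
(0.539, 0.12, 0.029) (np.float64(82.73404820822003), np.float64(114.74770870645524))
```

View pics/w3.png

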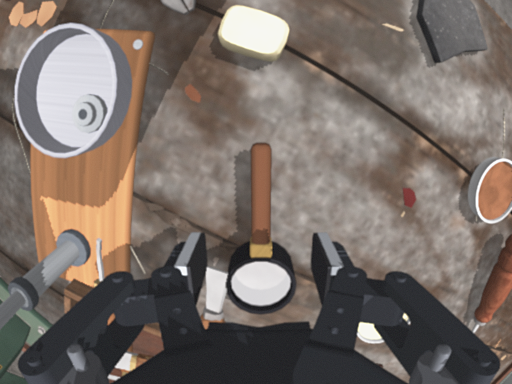

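The handle is aligned and centred at column 260, the barrel is at (261,277) as predicted, and the die is at (86,113), about 3 px from the prediction. Descend and grip.

>>> carry_out(steps=[[0.3,0,0,0.03,0,0,0],[0.3,0,0,0.03,0,0,0],[0.3,0,0,0.01,0,0,0],[0.3,0,0,0.005,0,0,0],[0.3,0,0,0,0,0,0],[-1,0,0,0,0,0,0],[-1,0,0,0,0,0,0],[-1,0,0,0,0,0,0],[-1,0,0,0,0,0,0],[-1,0,0,0,0,0,0],[-1,0,0,0,0,0,0],[-1,0,0,0,0,0,0]], grip_force=60)

```text
clock: 15.42
tcp_pos: [0.5413, 0.2699, 0.0243]
orientation: [0.0, 0.514, 0.858, 0.0]
wrist_force: [-0.3, -1.1, 6.0]
finger_gap: 0.013
```

Run:
```python
from h import *
w=grab('wrist');s=env.get_state();print(s['tcp_pos'],s['finger_gap'],s['wrist_force'])
import numpy as np
c=dict(w)
```

```text
[0.54129967 0.26996542 0.02429929] 0.012789580047822748 [-0.65876201 -0.27318122  6.10384488]
```

>>> carry_out(steps=[[-1,0,0,-0.005,0,0,0],[-1,0,0,-0.015,0,0,0],[-1,0,0,-0.03,0,0,0],[-1,0,0,-0.04,0,0,0],[-1,0,0,-0.035,0,0,0],[-1,0,0,-0.01,0,0,0],[-1,0,0,0,0,0,0],[-1,-0.01,-0.01,0,0,0,0],[-1,-0.022,-0.023,0,0,0,0],[-1,-0.022,-0.023,0,0,0,0],[-1,-0.022,-0.023,0,0,0,0],[-1,-0.022,-0.023,0,0,0,0],[-1,-0.02,-0.02,0,0,0,0],[-1,-0.01,-0.01,0,0,0,0],[-1,-0.003,-0.003,0,0,0,0],[-1,0,0,0,0,0,0],[-1,0,0,0,0,0,0],[-1,0,0,0,0,0,0]])

```text
clock: 17.73
tcp_pos: [0.4839, 0.0912, 0.1587]
orientation: [0.0, 0.513, 0.858, 0.0]
wrist_force: [-0.4, -0.4, -1.0]
finger_gap: 0.0129
```

Run:
```python
from h import *
w=grab('wrist');a=grab('scene');b=grab('top');s=env.get_state();print(s['tcp_pos'],s['orientation'],s['finger_gap'],s['wrist_force'])
print('die pred in wrist',proj(w,(.539,.12,.029),True),'disc',proj(w,(.659,.1385,.149),True),proj(a,(.659,.1385,.149)))
A=cv2.resize(a['color'][150:250,190:330],(420,300),interpolation=cv2.INTER_CUBIC);W=cv2.resize(w['color'],(380,285))
W=cv2.copyMakeBorder(W,0,15,0,0,0);np.save('w.npy',w['color'])
u,v=map(int,proj(w,(.539,.12,.1),True));C=cv2.resize(w['color'][max(v-60,0):v+60,u-80:u+80],(400,300),interpolation=cv2.INTER_CUBIC);print('crop org',u-80,max(v-60,0))
T=cv2.resize(b['color'][120:220,220:340],(400,300),interpolation=cv2.INTER_CUBIC)
cv2.imwrite('pics/m2.png',np.vstack([np.hstack([W,A]),np.hstack([C,T])])[:,:,::-1])
```

```text
[0.48382118 0.0909718  0.15873558] [ 2.15682923e-05  5.13601201e-01  8.58029024e-01 -2.09827601e-05] 0.012948491526047526 [-0.27134612  0.29883353 -0.95159513]
die pred in wrist (np.float64(258.4390801028579), np.float64(250.18953773277323)) disc (np.float64(211.61494919031483), np.float64(423.2846072671515)) (np.float64(286.07379400492334), np.float64(190.22103130488108))
crop org 178 233
```

View pics/m2.png

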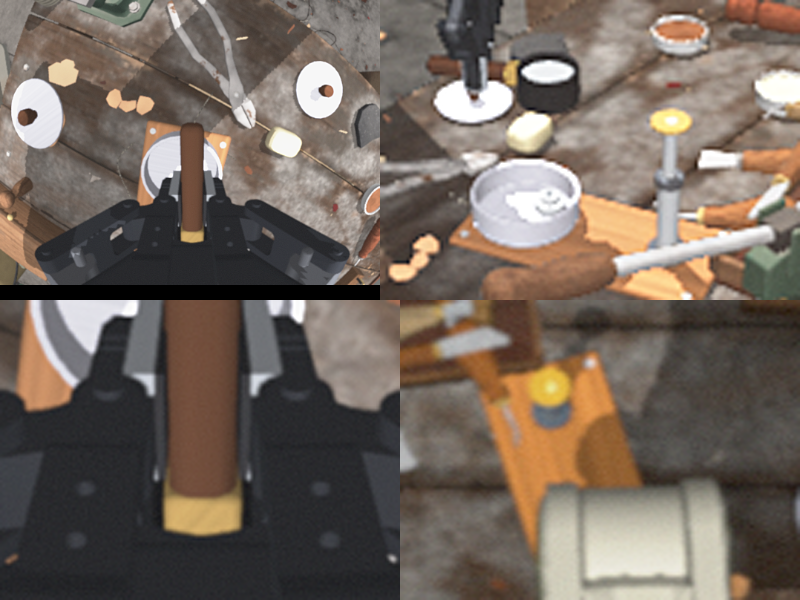

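The loupe is held level (handle and barrel in the upper right crop, barrel at about (547,85)). The die is at (550,200) there and the gauge disc at (671,120). I compare measured pixels with predictions.

Run:
```python
from h import *
a=grab('scene');b=grab('top')
def yel(c,box):
    hs=cv2.cvtColor(c['color'],cv2.COLOR_RGB2HSV);x0,y0,x1,y1=box
    m=np.zeros(hs.shape[:2],np.uint8);m[y0:y1,x0:x1]=((hs[...,0]>19)&(hs[...,0]<33)&(hs[...,1]>90)&(hs[...,2]>170))[y0:y1,x0:x1]
    n,l,s,q=cv2.connectedComponentsWithStats(m);i=1+np.argmax(s[1:,4]);print(s[i],q[i]);return q[i]
da=yel(a,(275,180,302,205));db=yel(b,(250,135,280,165))
D=tri(ray(a,*da),ray(b,*db));print('disc',D, 'resid px',np.array(proj(a,D))-da,np.array(proj(b,D))-db)
for z in(.145,.149,.153):print(z,proj(a,[.6605,.138,z]))
# gauge axis check: base at dish + .14
print('die from scene',onz(a,246.9,216.5,.029))
tc=env.get_state()['tcp_pos'];L=np.array([tc[0]+.062*.881,tc[1]+.062*.473,tc[2]-.0023]);print('lens pred',L)
th=np.linspace(0,2*np.pi,60)
im=cv2.resize(a['color'][150:250,205:305],(600,600),interpolation=cv2.INTER_CUBIC)
def circ(C,r,dz,col):
    p=np.array([proj(a,C+[r*np.cos(t),r*np.sin(t),dz]) for t in th]);p=((p-[205,150]+.5)*6).round().astype(int)
    cv2.polylines(im,[p.reshape(-1,1,2)],True,col,1)
circ(L,.028,.010,(255,0,0));circ(L,.028,-.022,(255,0,0))
circ(D,.017,.002,(0,0,255));circ(np.array([.539,.12,0]),.015,.015,(0,200,0));circ(np.array([.539,.12,0]),.009,.029,(0,200,0))
cv2.imwrite('pics/o.png',im[:,:,::-1])
```

```text
[280 186  14   8  64] [286.375  189.9375]
[259 143  12  12 119] [264.44537815 148.67226891]
disc [0.66033317 0.13887032 0.15030917] resid px [ 0.22612897 -0.02919263] [0.14165082 0.15883212]
0.145 (np.float64(286.3845892483321), np.float64(191.85435244730098))
0.149 (np.float64(286.42600987653776), np.float64(190.51674344342638))
0.153 (np.float64(286.46759460736905), np.float64(189.17383502331867))
die from scene [0.54747471 0.11179073 0.029     ]
lens pred [0.53842062 0.12015873 0.1564677 ]
```

View pics/o.png

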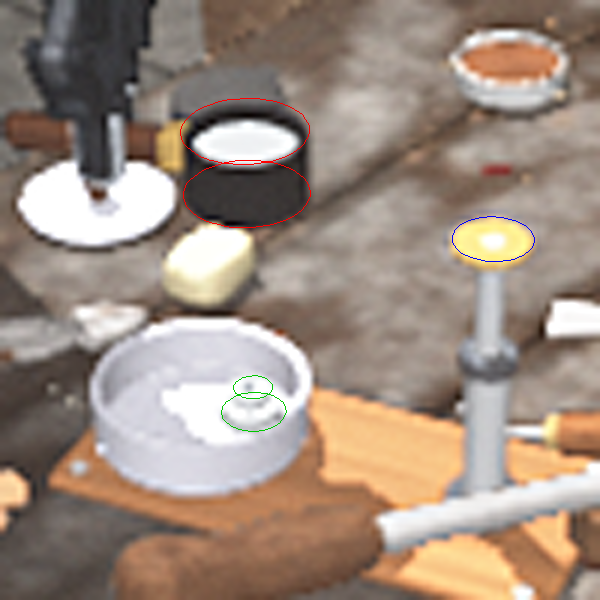

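The drawn circles (lens barrel, die and disc) lie on the seen shapes within about 1 px. Only the height is off: lens at 0.1565 against a disc at about 0.1495, so I lower 7 mm.

>>> carry_out(steps=[[-1,0,0,0.003,0,0,0],[-1,0,0,0.003,0,0,0],[-1,0,0,0.001,0,0,0],[-1,0,0,0,0,0,0],[-1,0,0,0,0,0,0],[-1,0,0,0,0,0,0],[-1,0,0,0,0,0,0],[-1,0,0,0,0,0,0]])

```text
clock: 18.98
tcp_pos: [0.4838, 0.0906, 0.1518]
orientation: [0.0, 0.514, 0.858, -0.0]
wrist_force: [0.1, 0.7, -0.8]
finger_gap: 0.0127
```

Run:
```python
from h import *
s=env.get_state();print(s['clock'],s['tcp_pos'],s['orientation'],s['finger_gap'],np.abs(s['qvel']).max())
a=grab('scene');im=cv2.resize(a['color'][150:250,205:305],(600,600),interpolation=cv2.INTER_CUBIC)
tc=s['tcp_pos'];L=np.array([tc[0]+.062*.881,tc[1]+.062*.473,tc[2]-.0023]);print('lens',L)
for C,r,dz in((L,.028,.010),(L,.028,-.022)):
    p=np.array([proj(a,C+[r*np.cos(t),r*np.sin(t),dz]) for t in np.linspace(0,6.28,60)]);cv2.polylines(im,[((p-[205,150]+.5)*6).round().astype(int).reshape(-1,1,2)],True,(255,0,0),1)
cv2.imwrite('pics/o2.png',im[:,:,::-1])
```

```text
18.975 [0.48378341 0.09060204 0.15181215] [ 6.67220479e-05  5.13872363e-01  8.57866650e-01 -2.10728162e-05] 0.012702507706609623 0.0018003477970666253
lens [0.53840541 0.11992804 0.14951215]
```

View pics/o2.png

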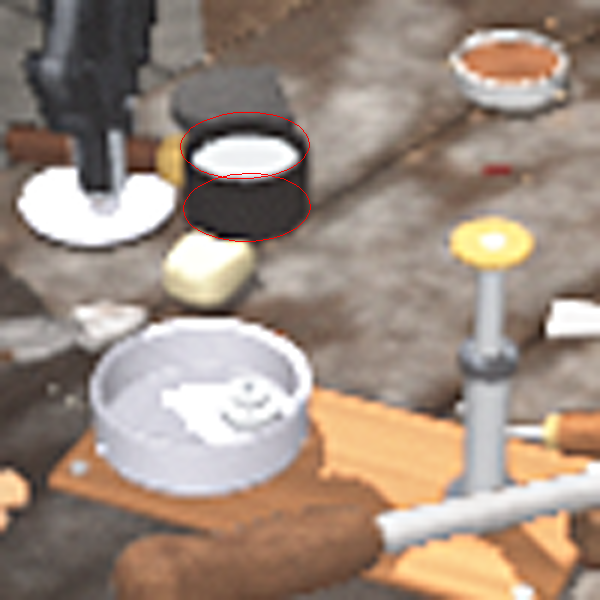

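The barrel (centre about (247,180)) lies inside the predicted outline, level and still. The die at (250,388) and the disc at (492,242) are unmoved. Hand in.

```bash
python3 -c "
from h import *
print(env.hand_in())"
```

```text
the job is handed in; nothing more can be done
None
```

I set the lid on the leather pad and let it go. The loupe is now held by its handle over the die, and I handed the job in at about 19 s; no verdict was reported.

- **Lid:** In the wrist view after release, the knob was exactly where I had predicted it, at about (0.563, -0.129) m. That is within a few mm of the pad's measured centre. I did not measure it again after that.
- **Loupe, sideways:** The lens works out at (0.538, 0.120) m and the die at (0.539, 0.120) m. The drawn barrel and die outlines lay within about 1 px of the picture.
- **Loupe, height:** The lens is at 0.1495 m. I measured the disc at 0.149–0.150 m from two camera views. The arm was still, and the barrel and handle looked level.
- **Other things on the bench:** In the last picture the die and gauge disc looked unmoved, but I did not measure them again. The wax block and one tin were in that picture too; I made no separate check that the bystanders stayed in place.

**Disagreements:** A rough one-view reading of the die's position from the scene camera came out about 12 mm away from the wrist views. When I drew the wrist estimate into that same scene picture it lay on the die to about half a pixel, so I kept the wrist value. A later wrist view put the die about 3 px (roughly 2.5 mm) from the prediction.

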